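# Free the eccentric stop and bring the tool rest up to the grinding wheel

### The arm

A 6-joint arm with a two-finger parallel gripper is mounted at the origin on the work surface. World frame = base frame: x ahead of the robot, y to its left, z up, the work surface at z = 0. Lengths are in mm, angles in rad, forces in N, time in s.
With the tool pointing down it reaches from about 400 to 925 mm from the base axis. Payload 12.5 kg.
Tool frame: the origin (TCP) lies on the front face of the gripper's body, between the roots of the fingers; the fingertips stand 78 mm ahead of it and the grasp point (between the pads) lies 59 mm ahead of it (env.nose_length is the distance from the TCP to the fingertips, in mm); z points along the fingers, y is the line along which they close (so a half turn about z gives the same grasp; the last joint's range is limited). The gripper opens to 95 mm and grips with 3 to 60 N. Pads are 20 mm wide; open, the fingers measure 119 mm over their backs; the gripper's body (75 mm by 180 mm) begins 59 mm behind the grasp point.
Start: joints at [-1.314, 0.491, 1.559, -0, 1.092, -0.106], TCP at [221.83, -584.319, 292.261] pointing down, gripper open.
Joint ranges: [-3.1, 3.1], [-0.84, 2.19], [0.05, 2.79], [-1.13, 4.28], [0.06, 2.93], [-2.69, 2.69]. Speed limits (rad/s): [2.22, 2.22, 2.79, 3.14, 3.14, 3.14].

### API

Orientations are given as [roll, pitch, yaw] about the fixed x, y, z axes, in that order (R = Rz(yaw) Ry(pitch) Rx(roll)).
In Python, from cell import env gives the robot as it stands.
- The arm moves only by the tool jog_arm, never from a script. Its argument "motion" is a list of rows, each a list of 7 numbers: the turn, a rotation vector about the tool's x, y, z in degrees, then the shift along the tool's x, y, z in mm, then the finger opening in mm, from 0 to 95.1. In form: [[wx, wy, wz, x, y, z, hand], ...]. A call has 1 to 10 rows; each row shifts and turns the commanded pose from where the row before left it, along the tool's axes as they then stand; what a row does not reach is not made up. A row lasts 1/8 s, in which the tool goes at most 62.5 mm and 10.7 degrees, less where a joint would pass 70% of its speed; a pose out of reach is approached as far as the arm can. A call is refused whole if a number of a shift passes 62.5 or a number of a turn 10.7, either way. A call with a gripper value outside its range is refused whole. The fingers move at their own pace and stop on an object; the grip force is fixed at half the most. Time passes only in rows, so rows that do not move let the fingers close. It gives the time, the measured TCP pose, the force, the opening and the grip force at its end, in the units of the state.
- env.state(): the state, without advancing time (a new reading comes with each control period).
- env.read_camera(name): name is "scene" or "top" or "wrist"; returns a dict with "color" (420x560x3 uint8, red, green, blue), "z_map" (420x560 float32, mm along the optical axis (not along the pixel's ray), 0 where there is no reading), "camera_matrix" (3x3 intrinsics, pixels), "k1" (the pictures are not rectified: a ray, as slopes to the right and down, at radius r is drawn at 1 + k1 r^2 times it, then the intrinsics apply), "world_to_cam" (4x4, takes a point from world to camera coordinates). Camera axes: x right, y up, looking along -z (the intrinsics and any distortion apply to the point x, -y, -z); pixel columns grow to the right and rows downward; lengths in mm; the calibration is good to about 2 mm. A picture is of the moment at which its call begins.
- env.job_done(): hands the job in; it is judged then, once.
Trained networks look in the newest picture that a camera, given by its name, has taken for a name from the list of things; names that differ only in an ending like _2 or _b are one class to them, and where a whole thing is asked for, a point or a joint stands for the part that bears it (a point fixed in the world has none). Each returns a list of dicts, best first, with "score" (0 to 1); they miss things now and then, are a little off and sometimes report something else, mostly with a low value. They report only what shows in the picture. A call takes as long as a camera call. They do not tell look-alikes from the thing itself.
- env.recognise(camera, thing): "location" ([column, row] in pixels, amid what is visible of it).
The state is a dict: "t": time; "joints": joint angles; "qvel": joint speeds; "tau": joint torques, N m; "eef_pos": TCP position; "tcp_rot": TCP orientation; "ft_force": force on the tool from outside, world axes, zero at the start; "moment": the same for the moment, N m; "opening": opening from 0.0 (shut) to 1.0 (fully open); "grip_force": force on a finger pad.
Only numpy, scipy, OpenCV 4.12 (cv2) and the standard library are available. Lean on these libraries where they do the work, as an engineer would, in place of code of your own. Each camera call takes 0.05 s, during which the arm holds its last target. There are 200 camera calls.

### The job

Bring the tool rest of the belt grinder up to its wheel, pushing with the fingertips only: first swing the lever of the eccentric cam until the cam's low side squarely faces the rear bar of the rest's sliding frame, and only then push the frame by its upright plate towards the wheel until the rear bar is fully home against the cam. Lift nothing, leave the frame lying flat in its track with the cam still at its low point, and leave everything else on the bench where it is.

Things in the scene. Friction and masses are not known exactly. Their poses are not given: they have to be found in the camera images.
- jig: Fixed belt grinder with the tool rest's track. Origin: on the cam's pivot axis at bench height; z up; +x along the track towards the wheel, +y to its left. Track base 245 (x, +-122) x 150 x 12 mm high. Two steel rails guide the frame: y = +-55.5 to +-67.5, x = -107 to +117, tops 32 mm above the bench. Between x = -120 and +170 nothing is higher than the frame's plate and the cam's knob.
- wheel (a point): Centre of the rubber-tyred grinding wheel, at jig x = 250 mm, 95 mm above the bench: 150 mm diameter, 44 mm wide, axle along jig y. The white motor lies at jig x = 205 to 315, y = -60 to -190 mm, up to 152 mm high; belt and idler lie behind the wheel to x = 455 mm, up to 171 mm high.
- jig_pivot (a point): Point on the cam's pivot axis, 36 mm above the bench. The steel cam disc (60 mm diameter, 14 to 34 mm above the bench) has its centre 12 mm off this axis, so at cam angle q it reaches 30 - 12 cos q mm from the pivot towards the frame's rear bar: 18 mm at its low point (q = 0), 42 mm at its high point.
- cam (a joint): Cam angle q (rad), growing counter-clockwise from above. 0 = low point: thin side towards the frame's rear bar (jig -x), lever along jig -y. At q the lever points along jig (sin q, -cos q). Starts at 1.3 to 2.4, lever roughly towards the wheel: turn it clockwise. Stops at -0.7 and 2.8, none at 0. Stays where left; turning takes 5 to 6 N at the knob; frame pushes under 20 N do not turn it.
- cam_knob (a point): Centre of the top of the upright black knob on the end of the cam's lever: cylinder 16 mm diameter, 56 to 102 mm above the bench (this point at 102), 65 mm from the pivot axis. The lever under it is a dark bar 18 mm wide, 46 to 56 mm above the bench. Push the knob sideways to turn the cam.
- rest: The follower: loose aluminium frame, about 0.9 kg, lying in the track around the cam; slides along jig x, 1.5 mm side play, stays where left. Origin: underside (12 mm above bench), middle of the rear bar's cam-side face; x to the wheel. 108 wide, 24 high; rear bar x = -25 to 0; tool rest plate x = 108 to 186 mm. Starts at jig x = -62 to -46 mm; home (against the low cam) at -18 mm.
- rest_plate (a point): Middle of the rear push face of the frame's upright plate, 40 mm above the frame's underside (52 mm above the bench), at x = -33 mm in the frame's axes. The plate is 80 mm wide, 8 mm thick, top 70 mm above the bench; the push face looks along -x. Push it along +x; sliding takes some 3 to 8 N.
- whetstone: Bystander: brown sharpening stone 55 x 160 x 25 mm lying behind the track; origin at the middle of its underside.
- oil: Bystander: amber oil bottle, 48 mm diameter, 95 mm high, standing on the far side of the track; origin at the middle of its underside.
- tin: Bystander: bare metal tin, 64 mm diameter, 55 mm high, between the track and the robot; origin at the middle of its underside.
- pulley: Bystander: spare aluminium pulley ring, 70 mm diameter, 22 mm high, lying on the far side of the track; origin at the middle of its underside.
- wirebrush: Bystander: wooden wire brush 150 x 60 x 36 mm on the right of the bench; origin at the middle of its underside.
- wrench: Bystander: steel wrench 180 mm long lying on the right of the bench; origin under its middle.
- knife: Bystander: kitchen knife with a white handle, about 270 mm long and 16 mm high, on the right of the bench; origin at bench height where handle meets blade.
Things that resemble listed ones, but are neither listed nor needed, are in the scene too. Of the things that look like the rest, the largest one is meant.

How it is judged (in metres and radians):
On the way:
1. the cam stands at its low point (within 0.35 rad) while the frame is still back, not yet pushed in (its origin at jig x below -36 mm) (value of joint cam between -0.35 and 0.35 rad and x of rest in the frame of jig below -0.036 m), for 0.2 s.
At the end, for the whole second after the job is handed in: The cam is within 0.35 rad of its low point, the frame lies flat in the track (tilt under 0.05 rad, not raised more than 3 mm) at rest with its rear bar home against the cam (origin within 4 mm of jig x = -18 mm) (value of joint cam between -0.35 and 0.35 rad and x of rest in the frame of jig above -0.022 m and angle between rest's own z axis and vertical below 0.05 rad and z of rest in the frame of jig below 0.015 m and linear speed of rest below 0.01 m/s); the robot touches nothing.
It fails at once if the frame is lifted out of its track (raised over 10 mm) or tipped over 0.2 rad (z of rest in the frame of jig above 0.022 m or angle between rest's own z axis and vertical above 0.2 rad).
It fails at once if another thing on the bench is lifted or shifted more than 20 mm (distance of any of whetstone, oil, tin, wirebrush, wrench, knife, pulley from where it was at the start of the episode above 0.02 m).
It also fails if it takes over 54 s, if anything falls off the work surface, if the arm or the gripper's body presses on something with over 40 N, if the wrist force passes 120 N, or if a joint passes its speed limit or range.

## Working session

There is one attempt and no reset: what is moved stays moved. The work goes in short steps, Python scripts to look and compute and a tool call to move; the robot and the scene stay as the last step left them, time stands still between calls to the robot, and variables do not carry over. Pictures are saved under pics/ and viewed, at most 10 in all, crops included, and the job is handed in when it is done.

Besides the shell and the picture viewer there is one more tool, called by a JSON object that holds its "op" and its "data", one argument or row to a line. jog_arm: Moves the arm, as the interface text tells. Its arguments: {"type":"object","properties":{"motion":{"type":"array"}},"required":["motion"]}

```bash
mkdir -p pics; ls
cat > h.py <<'E'
import numpy as np, cv2
from cell import env
def deproj(d,u,v,win=2,z=None):
    """pixel -> world, by depth (or at world height z)"""
    K=d["camera_matrix"];k=d["k1"];W=np.linalg.inv(d["world_to_cam"])
    p=cv2.undistortPoints(np.array([[[u,v]]],float),K,np.array([k,0,0,0.]))[0,0]
    ray=np.array([p[0],-p[1],-1.])
    if z is None:
        a=d["z_map"][int(v)-win:int(v)+win+1,int(u)-win:int(u)+win+1];a=a[a>0]
        s=np.median(a)
    else:
        s=(z-W[2,3])/(W[:3,:3]@ray)[2]
    return W[:3,:3]@(ray*s)+W[:3,3]
def cloud(d):
    K=d["camera_matrix"];W=np.linalg.inv(d["world_to_cam"])
    v,u=np.mgrid[:420,:560]
    p=cv2.undistortPoints(np.stack([u,v],-1).reshape(-1,1,2).astype(float),K,np.array([d["k1"],0,0,0.]))[:,0]
    s=d["z_map"].reshape(-1,1)
    P=np.c_[p[:,0:1]*s,-p[:,1:]*s,-s]@W[:3,:3].T+W[:3,3]
    P[s[:,0]==0]=np.nan
    return P.reshape(420,560,3)
E
python3 - <<'E'
from h import *
for c in("top","scene"):
    d=env.read_camera(c);cv2.imwrite(f"pics/{c}0.png",d["color"][...,::-1])
    np.save(f"{c}0.npy",cloud(d))
    for n in("cam_knob","rest_plate","rest","jig_pivot","jig","wheel","cam","tin","oil","whetstone","pulley"):
        for r in env.recognise(c,n)[:3]:
            print(c,n,round(r["score"],2),np.round(r["location"]),np.round(deproj(d,*r["location"])))
print(env.state())
E
```

```text
pics
top cam_knob 0.57 [254. 218.] [539. -45.  34.]
top rest_plate 0.8 [306. 268.] [ 397. -194.   20.]
top rest_plate 0.72 [338. 133.] [ 797. -291.    5.]
top rest_plate 0.58 [230. 210.] [561.  24.  41.]
top rest 0.94 [305. 272.] [ 386. -191.   19.]
top rest 0.89 [231. 210.] [560.  20.  41.]
top rest 0.89 [337. 130.] [ 802. -287.   19.]
top jig_pivot 0.95 [169. 207.] [555. 172. 159.]
top jig 0.63 [167. 206.] [556. 177. 161.]
top wheel 0.77 [168. 206.] [557. 176. 161.]
top wheel 0.63 [241. 258.] [423. -13.  53.]
top wheel 0.43 [344. 207.] [ 572. -303.   23.]
top cam 0.94 [255. 218.] [538. -49.  33.]
top tin 0.56 [239. 261.] [414.  -6.  53.]
top oil 0.71 [426. 248.] [ 455. -536.   36.]
top oil 0.53 [245. 154.] [715. -21.  72.]
top whetstone 0.87 [344. 207.] [ 572. -303.   23.]
top pulley 0.71 [279. 160.] [ 711. -116.   12.]
scene cam_knob 0.82 [308. 209.] [564. -45.  55.]
scene rest_plate 0.91 [318. 211.] [545.   2.   9.]
scene rest_plate 0.91 [220. 199.] [ 389. -204.   19.]
scene rest_plate 0.76 [265. 339.] [ 792. -291.   -0.]
scene rest 0.95 [320. 207.] [544.   8.  20.]
scene rest 0.
[... 596 characters left out ...]
   13.]
{'t': 1.2, 'joints': array([-1.31360711e+00,  4.90892664e-01,  1.55885030e+00,  1.86101223e-05,
        1.09171160e+00, -1.05582646e-01]), 'qvel': array([ 1.07822264e-03, -1.08173043e-03,  3.10639008e-05, -1.02101279e-03,
        1.08604110e-03,  6.61566477e-04]), 'tau': array([ 2.53492588e-03, -6.12470555e+01, -2.58421129e+01,  6.92907977e-02,
        4.44806751e-02,  5.09245672e-05]), 'eef_pos': array([ 221.83360775, -584.33767464,  292.28264336]), 'tcp_rot': array([ 3.14145359e+00, -1.87129214e-06,  3.62763285e-01]), 'ft_force': array([-0.16066591, -0.23938775,  0.17403514]), 'moment': array([-0.00568277,  0.00218166,  0.02497205]), 'grip_force': 0.0, 'opening': 1.001590457020741}
```

Run:
```python
import cv2
a=cv2.imread("pics/top0.png");b=cv2.imread("pics/scene0.png")
cv2.imwrite("pics/topc.png",cv2.resize(a[120:300,130:370],(800,600)))
cv2.imwrite("pics/scenec.png",cv2.resize(b[120:300,200:440],(800,600)))
```

```text
(no output)
```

View pics/topc.png

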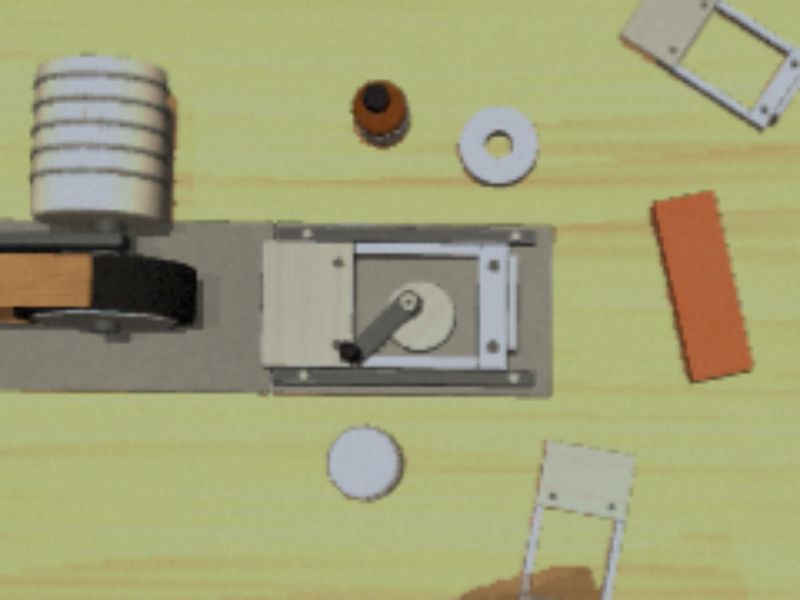

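View pics/scenec.png

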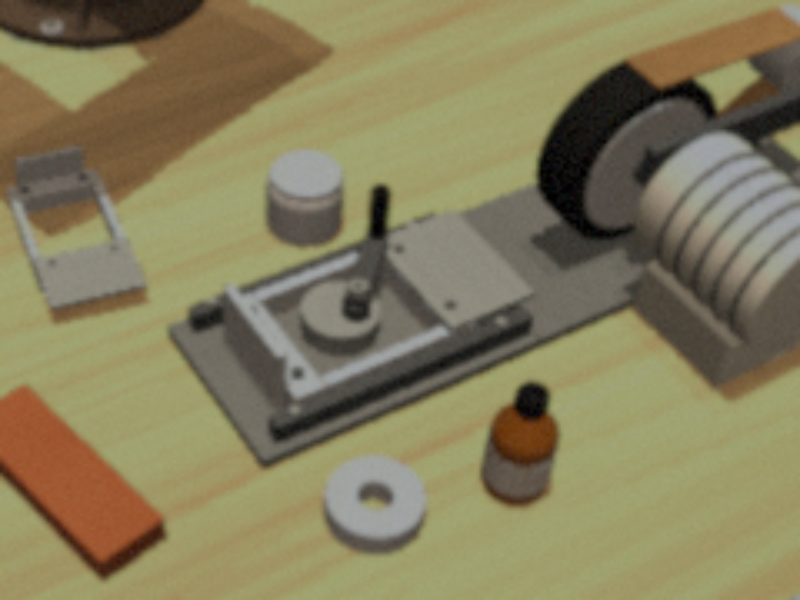

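The top view shows the wheel to the left, so jig +x is about world +y. The pivot is at crop (408,300) and the knob at (349,350), which puts q at about 2.2. The far-side lever direction is world +x. The look-alike frames lie off the track.

Run:
```python
from h import *
d=env.read_camera("top"); s=env.read_camera("scene")
f=lambda x,y:(130+(x+.5)/3.3333-.5,120+(y+.5)/3.3333-.5)
g=lambda x,y:(200+(x+.5)/3.3333-.5,120+(y+.5)/3.3333-.5)
def P(n,p,z,c=d): print(n,np.round(deproj(c,*p,z=z),1), np.round(deproj(c,*p),1))
P("rear R",f(552,226),12);P("rear L",f(552,396),12);P("front R",f(272,222),12);P("front L",f(272,395),12)
P("pivotbolt",f(408,300),60);P("knobtop",f(347,352),102);P("cam ctr",f(422,317),34)
P("rearbar camface a",f(478,260),36);P("rearbar b",f(478,350),36);P("plate top rear a",f(518,256),70);P("plate b",f(518,350),70)
P("pl front rear edge",f(354,260),36)
P("S knob",g(380,190),102,s);P("S pivot",g(357,290),60,s)
P("S plateR",g(290,395),36,s)
C=cloud(d)
b=C[(C[...,2]>60)&(C[...,2]<76)&(abs(C[...,1]+120)<40)&(abs(C[...,0]-550)<80)]
print(len(b),b.mean(0) if len(b) else 0, np.ptp(b,axis=0) if len(b) else 0)
# tip heights
```

```text
rear R [ 630.9 -164.1   12. ] [ 632.8 -164.3    0.7]
rear L [ 482.1 -164.2   12. ] [ 482.9 -164.4    1.3]
front R [634.3  81.3  12. ] [636.   82.7   1.9]
front L [482.2  78.7  12. ] [4.83e+02 8.03e+01 3.00e-01]
pivotbolt [559.4 -41.8  60. ] [559.4 -41.8  60.1]
knobtop [511.1   5.3 102. ] [511.7   5.8  96.2]
cam ctr [548.  -52.3  34. ] [548.1 -52.3  33.7]
rearbar camface a [ 597.2 -100.1   36. ] [ 597.6 -100.1   33.4]
rearbar b [ 519.6 -100.5   36. ] [ 521.7 -100.    14.2]
plate top rear a [ 595.6 -134.5   70. ] [ 604.3 -134.5   12.1]
plate b [ 516.3 -134.7   70. ] [ 521.5 -134.7   16.8]
pl front rear edge [597.    6.5  36. ] [596.6   6.2  39.1]
S knob [513.1   2.6 102. ] [510.5   4.6  99.2]
S pivot [559.6 -44.9  60. ] [557.9 -43.6  57.9]
S plateR [ 605.5 -129.1   36. ] [ 601.3 -126.4   30.3]
74 [ 556.60841296 -129.9645047    68.26861883] [79.39988682  8.30934989 14.86024672]
```

{"op": "jog_arm", "data": {
  "motion": [
    [0, 0, 0, 30, -28, 0, 0],
    [0, 0, 0, 42, -40, 0, 0],
    [0, 0, 0, 44, -42, 0, 0],
    [0, 0, 0, 44, -42, 0, 0],
    [0, 0, 0, 44, -42, 0, 0],
    [0, 0, 0, 44, -42, 0, 0],
    [0, 0, 0, 44, -42, 0, 0],
    [0, 0, 0, 44, -42, 0, 0],
    [0, 0, 0, 44, -42, 0, 0],
    [0, 0, 0, 30, -30, 0, 0]
  ]
}}

```text
t: 2.55
eef_pos: [466.7, -70.1, 292.4]
tcp_rot: [3.141, -0.001, 0.364]
ft_force: [-0.9, -1.1, 1.2]
opening: 0.027
grip_force: 0.0
```

{"op": "jog_arm", "data": {
  "motion": [
    [0, 0, -10, 0, 0, 0, 0],
    [0, 0, -10, 0, 0, 0, 0],
    [0, 0, -10, 0, 0, 0, 0],
    [0, 0, -10, 0, 0, 0, 0],
    [0, 0, -10, 0, 0, 0, 0],
    [0, 0, -10, 0, 0, 0, 0],
    [0, 0, -10, 0, 0, 0, 0],
    [0, 0, -10, 0, 0, 0, 0],
    [0, 0, -10, 0, 0, 0, 0],
    [0, 0, -10, 0, 0, 0, 0]
  ]
}}

```text
t: 3.8
eef_pos: [466.0, -72.3, 292.3]
tcp_rot: [3.141, 0.0, 2.114]
ft_force: [0.5, -0.6, 1.1]
opening: 0.008
grip_force: 0.0
```

{"op": "jog_arm", "data": {
  "motion": [
    [0, 0, -9, 0, 0, 0, 0],
    [0, 0, -5, 0, 0, 0, 0],
    [0, 0, 0, 0, 0, 0, 0]
  ]
}}

```text
t: 4.18
eef_pos: [466.0, -72.3, 292.3]
tcp_rot: [3.142, 0.0, 2.352]
ft_force: [-0.1, -0.9, 1.5]
opening: 0.007
grip_force: 0.0
```

Run:
```python
from h import *
d=env.read_camera("wrist");cv2.imwrite("pics/w0.png",d["color"][...,::-1])
C=cloud(d)
def box(n,lo,hi):
    b=C[((C>lo)&(C<hi)).all(-1)];print(n,len(b),*( [np.round(np.median(b,0),1),np.round(np.percentile(b,[2,98],axis=0),1)] if len(b) else []))
box("knob",[490,-20,94],[540,30,112]);box("bolt",[540,-62,50],[580,-22,80]);box("plate",[500,-150,62],[620,-110,80])
for n in("cam_knob","rest_plate"):
    for r in env.recognise("wrist",n)[:2]: print(n,round(r["score"],2),np.round(r["location"]),np.round(deproj(d,*r["location"])))
```

```text
knob 254 [509.6   3.9 100. ] [[503.3  -3.1  94.5]
 [517.3  11.3 101.6]]
bolt 414 [550.1 -38.   54.8] [[540.4 -50.8  52.2]
 [561.3 -23.3  61.5]]
plate 0
cam_knob 0.9 [349. 213.] [535. -32.  54.]
rest_plate 0.74 [401. 188.] [559.  28.  41.]
rest_plate 0.58 [155. 204.] [ 375. -197.   -1.]
```

View pics/w0.png

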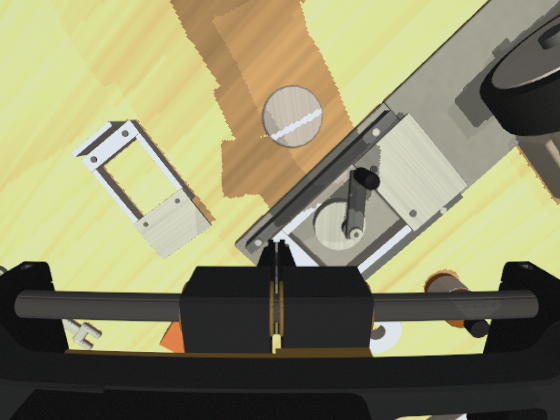

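The wrist view shows the knob at pixel (367,178). The cloud puts it at (510.5, 4, 101), which agrees with the other views. Next I move behind the knob and descend.

{"op": "jog_arm", "data": {
  "motion": [
    [0, 0, 0, 12, 27, 0, 0],
    [0, 0, 0, 11, 28, 0, 0],
    [0, 0, 0, 0, 0, 45, 0],
    [0, 0, 0, 0, 0, 50, 0],
    [0, 0, 0, 0, 0, 36, 0],
    [0, 0, 0, 0, 0, 15, 0],
    [0, 0, 0, 0, 0, 0, 0]
  ]
}}

```text
t: 5.2
eef_pos: [489.0, -17.3, 146.0]
tcp_rot: [-3.141, -0.001, 2.352]
ft_force: [0.2, -0.8, -0.2]
opening: 0.005
grip_force: 0.0
```

{"op": "jog_arm", "data": {
  "motion": [
    [0, 0, 0, 0, 8, 0, 0],
    [0, 0, 0, 0, 2, 0, 0],
    [0, 0, 9, 2.3, 10.4, 0, 0],
    [0, 0, 0, 0, 0, 0, 0]
  ]
}}

```text
t: 5.7
eef_pos: [502.1, -1.0, 146.9]
tcp_rot: [3.141, 0.001, 2.197]
ft_force: [-0.5, 0.6, 1.2]
opening: 0.004
grip_force: 0.0
```

{"op": "jog_arm", "data": {
  "motion": [
    [0, 0, 0, 0, 3, 0, 0],
    [0, 0, 9, 2, 10.4, 0, 0],
    [0, 0, 9, 2, 10.4, 0, 0],
    [0, 0, 9, 2, 10.4, 0, 0],
    [0, 0, 0, 0, 0, 0, 0]
  ]
}}

```text
t: 6.32
eef_pos: [529.3, 19.9, 146.4]
tcp_rot: [3.141, 0.0, 1.727]
ft_force: [0.2, -0.1, 0.9]
opening: 0.004
grip_force: 0.1
```

Run:
```python
from h import *
C=cloud(env.read_camera("top"))
b=C[((C>[480,-80,88])&(C<[660,60,108])).all(-1)];print(len(b),np.median(b,0) if len(b) else 0,np.ptp(b,axis=0) if len(b) else 0)
d=env.read_camera("wrist");cv2.imwrite("pics/w1.png",d["color"][...,::-1])
print(env.state()["eef_pos"],env.state()["ft_force"])
```

```text
0 0 0
[529.09215102  19.65543434 146.25969395] [ 0.72908303  0.53741418 -0.42336867]
```

View pics/w1.png

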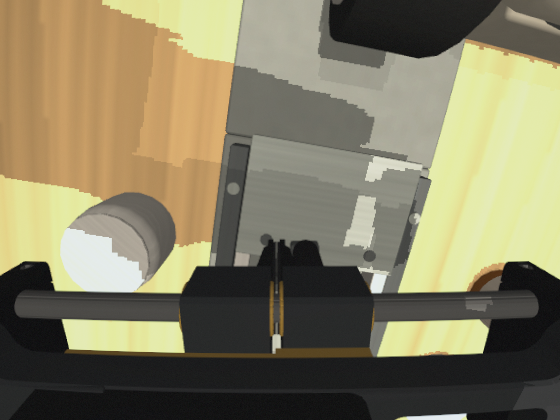

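{"op": "jog_arm", "data": {
  "motion": [
    [0, 0, 9, 2.1, 10.5, 0, 0],
    [0, 0, 9, 2.1, 10.5, 0, 0],
    [0, 0, 9, 2.1, 10.5, 0, 0],
    [0, 0, 9, 2.1, 10.5, 0, 0],
    [0, 0, 9, 2.1, 10.5, 0, 0],
    [0, 0, 9, 2.1, 10.5, 0, 0],
    [0, 0, 9, 2.1, 10.5, 0, 0],
    [0, 0, 9, 2.1, 10.5, 0, 0],
    [0, 0, 0, 0, 0, 0, 0]
  ]
}}

```text
t: 7.55
eef_pos: [607.6, 3.5, 146.0]
tcp_rot: [-3.141, 0.0, 0.47]
ft_force: [-0.9, -0.5, -0.4]
opening: 0.004
grip_force: 0.1
```

Run:
```python
from h import *
d=env.read_camera("scene");cv2.imwrite("pics/s1.png",cv2.resize(d["color"][120:300,200:440,::-1],(800,600)))
print(env.recognise("scene","cam_knob")[:2])
```

```text
[{'location': [309.7, 213.9], 'score': 0.73}, {'location': [99.0, 273.7], 'score': 0.63}]
```

View pics/s1.png

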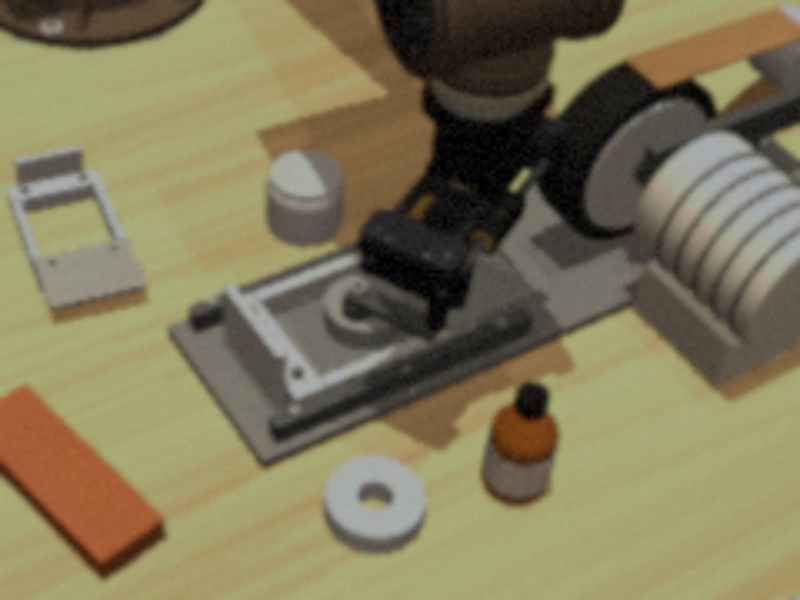

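The scene view shows the lever following, with the knob at crop (440,315) and the frame not moved. Last stretch of the arc, then back off and lift.

{"op": "jog_arm", "data": {
  "motion": [
    [0, 0, 9, 2.1, 10.4, 0, 0],
    [0, 0, 9, 2.1, 10.4, 0, 0],
    [0, 0, 9, 2.1, 10.4, 0, 0],
    [0, 0, 0, 0, 0, 0, 0],
    [0, 0, 0, 0, -15, 0, 0],
    [0, 0, 0, 0, 0, -45, 0],
    [0, 0, 0, 0, 0, -60, 0],
    [0, 0, 0, -60, 0, -40, 0],
    [0, 0, 0, -50, 0, 0, 0],
    [0, 0, 0, 0, 0, 0, 0]
  ]
}}

```text
t: 8.9
eef_pos: [518.6, -7.1, 286.9]
tcp_rot: [3.141, -0.001, 0.001]
ft_force: [-0.1, 0.0, 0.6]
opening: 0.003
grip_force: 0.0
```

Run:
```python
from h import *
for c in("top","scene","wrist"):
    d=env.read_camera(c);C=cloud(d)
    for n,lo,hi in(("knob",[580,-90,90],[660,20,108]),("plate",[500,-160,62],[620,-100,76])):
        b=C[((C>lo)&(C<hi)).all(-1)]
        if len(b): print(c,n,len(b),np.median(b,0).round(1),np.percentile(b,[3,97],axis=0).round(1).tolist())
    if c=="scene":cv2.imwrite("pics/s2.png",cv2.resize(d["color"][120:300,200:440,::-1],(800,600)))
```

```text
top knob 4 [628.4 -42.   99.4] [[627.8, -45.9, 98.4], [628.6, -38.3, 102.9]]
top plate 69 [ 555.3 -128.9   67.9] [[518.4, -134.4, 63.8], [595.0, -126.1, 75.0]]
scene knob 43 [623.6 -44.3  98.6] [[616.0, -49.9, 91.0], [629.6, -36.7, 102.2]]
scene plate 115 [ 557.6 -132.    68.2] [[518.9, -135.6, 62.5], [595.0, -127.1, 70.6]]
wrist knob 311 [620.4 -41.1 100.1] [[614.1, -48.0, 93.9], [627.5, -34.5, 101.6]]
wrist plate 825 [ 558.  -129.1   68.3] [[518.0, -134.1, 62.9], [593.2, -125.9, 69.9]]
```

View pics/s2.png

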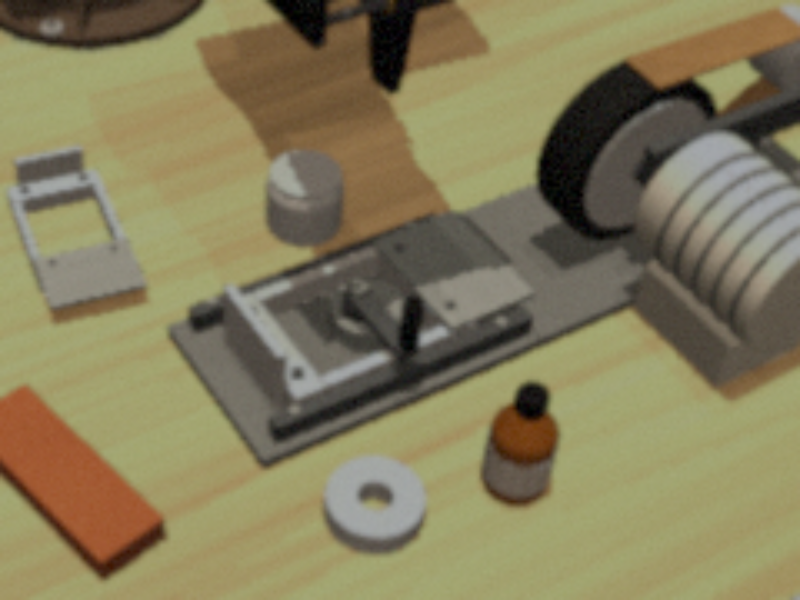

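The knob is at (622,-42), so q is about 0. The frame is still back, with its plate face at y = -134 and x centre about 557. Now I go behind the plate.

{"op": "jog_arm", "data": {
  "motion": [
    [0, 0, 0, 13, 51, 0, 0],
    [0, 0, 0, 13, 51, 0, 0],
    [0, 0, 0, 12, 51, 0, 0],
    [0, 0, 0, 0, 0, 40, 0],
    [0, 0, 0, 0, 0, 50, 0],
    [0, 0, 0, 0, 0, 50, 0],
    [0, 0, 0, 0, 0, 24, 0],
    [0, 0, 0, 0, 0, 0, 0],
    [0, 0, 0, 0, 0, 0, 0]
  ]
}}

```text
t: 10.18
eef_pos: [559.4, -161.5, 122.5]
tcp_rot: [3.141, -0.001, -0.003]
ft_force: [1.0, -0.3, 0.3]
opening: 0.006
grip_force: 0.0
```

{"op": "jog_arm", "data": {
  "motion": [
    [0, 0, 0, 0, -9, 0, 0],
    [0, 0, 0, 0, -5, 0, 0],
    [0, 0, 0, 0, -5, 0, 0],
    [0, 0, 0, 0, -5, 0, 0],
    [0, 0, 0, 0, -5, 0, 0],
    [0, 0, 0, 0, -5, 0, 0],
    [0, 0, 0, 0, -5, 0, 0],
    [0, 0, 0, 0, -5, 0, 0],
    [0, 0, 0, 0, -5, 0, 0]
  ]
}}

```text
t: 11.3
eef_pos: [559.3, -112.8, 122.5]
tcp_rot: [3.14, -0.002, -0.004]
ft_force: [-0.4, -6.6, 2.3]
opening: 0.005
grip_force: 3.2
```

Pushing force is about 6.6 N. I creep on until it rises.

{"op": "jog_arm", "data": {
  "motion": [
    [0, 0, 0, 0, -2, 0, 0],
    [0, 0, 0, 0, -2, 0, 0],
    [0, 0, 0, 0, -1, 0, 0],
    [0, 0, 0, 0, -1, 0, 0]
  ]
}}

```text
t: 11.8
eef_pos: [559.3, -106.9, 122.5]
tcp_rot: [3.14, -0.002, -0.004]
ft_force: [-0.0, -6.4, 3.1]
opening: 0.004
grip_force: 3.3
```

{"op": "jog_arm", "data": {
  "motion": [
    [0, 0, 0, 0, -1, 0, 0],
    [0, 0, 0, 0, -1, 0, 0]
  ]
}}

```text
t: 12.05
eef_pos: [559.3, -105.0, 122.4]
tcp_rot: [3.14, -0.002, -0.004]
ft_force: [0.1, -7.0, 2.9]
opening: 0.005
grip_force: 3.3
```

{"op": "jog_arm", "data": {
  "motion": [
    [0, 0, 0, 0, -0.5, 0, 0],
    [0, 0, 0, 0, -0.5, 0, 0]
  ]
}}

```text
t: 12.3
eef_pos: [559.3, -104.0, 122.5]
tcp_rot: [3.14, -0.002, -0.004]
ft_force: [0.1, -6.1, 2.8]
opening: 0.002
grip_force: 3.3
```

{"op": "jog_arm", "data": {
  "motion": [
    [0, 0, 0, 0, -0.5, 0, 0],
    [0, 0, 0, 0, -0.5, 0, 0]
  ]
}}

```text
t: 12.55
eef_pos: [559.3, -103.0, 122.4]
tcp_rot: [3.14, -0.002, -0.004]
ft_force: [-0.2, -7.2, 2.4]
opening: 0.005
grip_force: 3.3
```

{"op": "jog_arm", "data": {
  "motion": [
    [0, 0, 0, 0, -0.5, 0, 0],
    [0, 0, 0, 0, -0.5, 0, 0]
  ]
}}

```text
t: 12.8
eef_pos: [559.3, -102.0, 122.5]
tcp_rot: [3.14, -0.002, -0.004]
ft_force: [0.2, -5.7, 2.5]
opening: 0.003
grip_force: 3.3
```

{"op": "jog_arm", "data": {
  "motion": [
    [0, 0, 0, 0, -0.5, 0, 0],
    [0, 0, 0, 0, -0.5, 0, 0]
  ]
}}

```text
t: 13.05
eef_pos: [559.3, -101.1, 122.5]
tcp_rot: [3.14, -0.002, -0.004]
ft_force: [-0.3, -9.1, 3.6]
opening: 0.005
grip_force: 5.2
```

Run:
```python
from h import *
d=env.read_camera("scene");cv2.imwrite("pics/s3.png",cv2.resize(d["color"][150:270,230:390,::-1],(800,600)))
C=cloud(d)
for n,lo,hi in(("knob",[580,-90,90],[660,20,108]),("plate",[500,-160,62],[620,-70,76])):
    b=C[((C>lo)&(C<hi)).all(-1)]
    if len(b): print(n,len(b),np.median(b,0).round(1),np.percentile(b,[3,97],axis=0).round(1).tolist())
```

```text
knob 42 [624.2 -43.9  99.2] [[616.3, -50.0, 91.1], [628.7, -37.1, 102.5]]
plate 85 [571.3 -94.2  68.3] [[552.9, -111.2, 63.2], [595.5, -86.1, 75.4]]
```

View pics/s3.png

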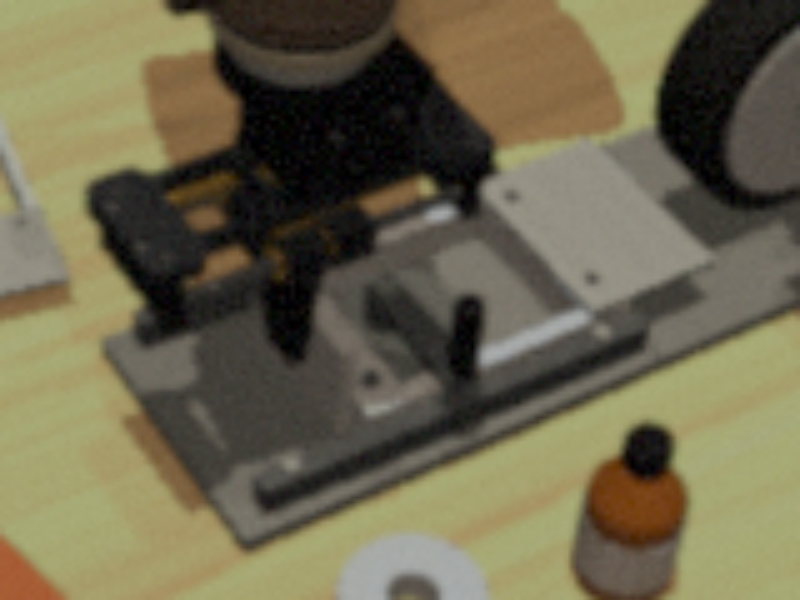

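The frame is forward, the knob is still at q ≈ 0 (crop (467,335)), and the force is beginning to rise. I push half a millimetre more to confirm contact.

{"op": "jog_arm", "data": {
  "motion": [
    [0, 0, 0, 0, -0.6, 0, 0],
    [0, 0, 0, 0, 0, 0, 0]
  ]
}}

```text
t: 13.35
eef_pos: [559.3, -101.0, 122.5]
tcp_rot: [3.14, -0.002, -0.003]
ft_force: [-1.6, -10.6, 2.5]
opening: 0.005
grip_force: 6.1
```

{"op": "jog_arm", "data": {
  "motion": [
    [0, 0, 0, 0, -1, 0, 0],
    [0, 0, 0, 0, 0, 0, 0]
  ]
}}

```text
t: 13.6
eef_pos: [559.4, -100.8, 122.5]
tcp_rot: [3.139, -0.002, -0.003]
ft_force: [-1.1, -18.9, 1.8]
opening: 0.004
grip_force: 9.5
```

The force rose to 19 N with no further travel, so the rear bar is hard against the cam. Backing off.

{"op": "jog_arm", "data": {
  "motion": [
    [0, 0, 0, 0, 5, 0, 0],
    [0, 0, 0, 0, 15, 0, 0],
    [0, 0, 0, 0, 0, -40, 0],
    [0, 0, 0, 0, 0, -60, 0],
    [0, 0, 0, 0, 40, -60, 0],
    [0, 0, 0, 0, 60, 0, 0],
    [0, 0, 0, 0, 60, 0, 0],
    [0, 0, 0, 0, 0, 0, 0]
  ]
}}

```text
t: 14.6
eef_pos: [557.5, -277.4, 273.6]
tcp_rot: [3.141, -0.0, -0.008]
ft_force: [-0.2, 1.2, 0.1]
opening: 0.006
grip_force: 0.0
```

Run:
```python
from h import *
for c in("top","scene"):
  C=cloud(env.read_camera(c))
  for n,lo,hi in(("knob",[580,-90,90],[660,20,108]),("plate",[500,-120,62],[620,-70,76])):
    b=C[((C>lo)&(C<hi)).all(-1)]
    if len(b): print(c,n,len(b),np.median(b,0).round(1),np.percentile(b,[3,97],axis=0).round(1).tolist())
print(env.state()["eef_pos"],env.state()["ft_force"])
```

```text
top knob 26 [622.6 -42.  101.2] [[616.5, -48.8, 92.5], [628.0, -34.8, 106.1]]
top plate 84 [557.6 -89.7  68.6] [[519.7, -92.6, 62.9], [595.7, -86.6, 72.9]]
scene knob 42 [623.5 -43.6  98.2] [[615.0, -49.9, 91.2], [628.1, -36.8, 101.7]]
scene plate 113 [558.9 -91.2  67.8] [[517.3, -94.6, 62.8], [595.7, -86.3, 70.7]]
[ 557.75100597 -273.98524524  273.50876975] [ 0.55672744 -0.2108262  -0.8885575 ]
```

The plate face is at y ≈ -93, against an expected -93.5 at home. The knob is at q ≈ 0 and the arm is clear.

```bash
python3 -c "
from cell import env
print(env.job_done())"
```

```text
the job is handed in; nothing more can be done
None
```

The job is handed in: the cam is at its low point, the frame was then pushed home against it (plate face about 0.5 mm from the expected position), and the arm is clear; the hand-in call returned no verdict.

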